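# Close the filter box: line up the turn-button, fit the panel and hold it down

## Task

The water filters are in, so close up the steel filter box on the coffee bar: first turn the wing-shaped turn-button on the box until it lines up with the slot in the loose metal panel (lengthwise along the box), then lift the panel by its handle, fit it squarely over the box with the button coming up through the slot, and press it down against the springy seal until it is flush on the box rim. Finish while still holding the panel pressed fully down, so that a colleague can lock it; leave the bottle, the cup and the tamper where they are.

Things in the scene. Friction and masses are not known exactly. Their poses are not given: they have to be found in the camera images.
- box: Fixed open-topped stainless steel box, 240 (x) x 160 (y) x 90 mm high, walls 8 mm, standing on the counter with white filter cartridges lying inside below the rim. Origin: centre of its underside; x along its length, z up. The turn-button stands at x = -75 mm, y = 0 (near the end towards the robot).
- box_rim (a point): Centre of the box's open top at the height of the metal rim, 90 mm above the box's origin, same axes.
- wing (a joint): Angle of the turn-button about the vertical, rad, counterclockwise from above positive. 0: its length lies along the box's x axis and matches the panel's slot; about 1.57: crosswise. It starts between 0.9 and 1.55, turns from -0.4 to 1.7 with no stop or detent at 0, friction about 0.06 N m, and stays where it is left. The panel slides over it only within about 0.2 rad of 0.
- wing_grip (a point): Grip point on the turn-button's axis, 30 mm above the rim. The button is a steel wing 40 long x 12 wide x 26 mm high, standing from 14 to 40 mm above the rim on a stud of 10 mm diameter; grip it across the 12 mm. Site axes turn with it, x along the 40 mm.
- seal (a joint): How far the springy black rubber seal just inside the rim is pressed down, m. 0: free, standing 5 mm above the rim; 0.005: panel flush with the rim. It pushes up with about 7 N at 0 and 12 N at 0.005, so the panel's own weight (about 4 N) does not press it down: some 8 N of push is needed to bring the panel flush.
- panel: Loose flat aluminium access panel, 240 (x) x 160 (y) x 6 mm, about 0.4 kg, lying flat on the counter with its handle up. Origin: centre of its underside; x along its length, z up. It belongs on the box with its x axis along the box's x axis and its centre over the box's centre.
- panel_grip (a point): Centre of the panel's grey handle bar, 33 mm above the panel's underside over the panel's centre. The bar is 90 long (along panel x) x 14 wide x 26 mm high (20 to 46 mm above the underside), on two posts 36 mm either side of the centre; grip it across the 14 mm.
- panel_slot (a point): Centre of the slot through the panel, on its upper face at x = -75 mm, y = 0; the slot is 48 mm (along panel x) x 20 mm.
- syrup: Bystander: amber syrup bottle, 68 mm diameter, 180 mm high; origin at the centre of its underside.
- cup: Bystander: white espresso cup without a handle, 64 mm diameter, 60 mm high; origin at the centre of its underside.
- tamper: Bystander: steel coffee tamper standing on its 58 mm foot, 85 mm high; origin at the centre of its underside.

How it is judged:
By the outcome, as a careful person would: the job done as asked, in the order asked, and still so for the second after the job is handed in, while the arm keeps its last pose, push and grip.
It also fails if it takes over 59 s, if anything falls off the work surface, if the arm or the gripper's body presses on something with over 40 N, if the wrist force passes 120 N, or if a joint passes its speed limit or range.

## Robot

A 6-joint arm with a two-finger parallel gripper is mounted at the origin on the work surface. World frame = base frame: x ahead of the robot, y to its left, z up, the work surface at z = 0. Lengths are in mm, angles in rad, forces in N, time in s.
With the tool pointing down it reaches from about 425 to 1125 mm from the base axis. Payload 14.9 kg.
Tool frame: the origin (TCP) lies on the centre line of the jaws, within the pads' length; the fingertips stand 19 mm ahead of it and the grasp point (between the pads) is the TCP; z points along the fingers, y is the line along which they close (so a half turn about z gives the same grasp; the last joint's range is limited). The gripper opens to 91 mm and grips with 3 to 60 N. Pads are 32 mm wide; open, the fingers measure 118 mm over their backs; the gripper's body (76 mm by 178 mm) begins 60 mm behind the grasp point.
Start: joints at [1.174, 0.379, 1.734, -0, 1.028, -0.033], TCP at [249.087, 654.197, 201.132] pointing down, gripper open.
Joint ranges: [-2.77, 2.77], [-0.74, 2.19], [0, 2.66], [-1.06, 4.2], [0.31, 2.87], [-3.08, 3.08]. Speed limits (rad/s): [1.89, 1.89, 2.39, 3.14, 3.14, 3.14].

## Interface

Orientations are given as a 3x3 rotation matrix whose columns are the frame's x, y, z axes.
In Python, from bench import state, capture, finish_job gives the robot as it stands. The module is installed in compiled form; this text tells all that it offers.
- The arm moves only by the shell command python3 -m inch 'ROWS' [FORCE]. ROWS is JSON, a list of rows, each an object with "rot": the turn, a rotation vector about the tool's x, y, z in rad, a list of three; "slide": the shift along the tool's x, y, z in m, a list of three; "fingers": the opening, from -1 (shut) to 1 (fully open). A call has 1 to 8 rows; each row is the pose to reach, as a shift and turn from the pose commanded when the call began, along the tool's axes at that moment; what a row does not reach only later rows make up. A row lasts 1/8 s, in which the tool goes at most 62.5 mm and 10.7 degrees, less where a joint would pass 70% of its speed; a pose out of reach is approached as far as the arm can. A call with a gripper value outside its range is refused whole. The fingers move at their own pace and stop on an object; FORCE is the grip in N (left out, the last holds). Time passes only in rows, so rows that repeat a pose let the fingers close. It gives the time, the measured TCP pose, the force, the opening and the grip force at its end, in the units of the state.
- state(): the state, without advancing time (a new reading comes with each control period).
- capture(name): name is "scene" or "top"; returns a dict with "frame" (480x640x3 uint8, blue, green, red), "fx", "fy", "cx", "cy" (pixels), "R" (3x3) and "t" (3): a world point X has camera coordinates R X + t. Camera axes: x right, y down, z forward; pixel columns grow to the right and rows downward; lengths in mm; the calibration is good to about 2 mm. A picture is of the moment at which its call begins. There is no depth.
- finish_job(): hands the job in; it is judged then, once.
The state is a dict: "time": time; "joints": joint angles; "joint_velocities": joint speeds; "joint_torque": joint torques, N m; "ee_pos": TCP position; "ee_rot": TCP orientation; "ft_force": force on the tool from outside, world axes, zero at the start; "moment": the same for the moment, N m; "width": opening from 0.0 (shut) to 1.0 (fully open); "finger_force": force on a finger pad.
Only numpy, scipy, OpenCV 4.12 (cv2) and the standard library are available. Lean on these libraries where they do the work, as an engineer would, in place of code of your own. Each camera call takes 0.05 s, during which the arm holds its last target. There are 200 camera calls.

## Working session

There is one attempt and no reset: what is moved stays moved. The work goes in short steps, Python scripts to look and compute and a shell command to move; the robot and the scene stay as the last step left them, time stands still between calls to the robot, and variables do not carry over. Pictures are saved under pics/ and viewed, at most 11 in all, crops included, and the job is handed in when it is done.

```bash
mkdir -p pics; python3 - <<'E'
from bench import state,capture
import cv2,numpy as np
for n in("scene","top"):
    c=capture(n);cv2.imwrite(f"pics/{n}0.png",c["frame"]);print(n,c["fx"],c["fy"],c["cx"],c["cy"],np.round(c["R"],4).tolist(),np.round(c["t"],1))
s=state();print(s)
E
```

```text
scene 465.8075309745492 465.8075309745492 310.1745882465319 234.59450787472065 [[-0.863, 0.5049, 0.016], [0.3386, 0.6018, -0.7233], [-0.3748, -0.6188, -0.6903]] [ 521.6 -125.  1098.5]
top 617.9364471725426 617.9364471725426 317.3357003671335 235.21022699214785 [[-0.0021, -0.9999, -0.0115], [-0.9951, 0.0032, -0.0985], [0.0986, 0.0112, -0.9951]] [-5.0000e-01  6.0230e+02  1.1238e+03]
{'time': 0.1, 'joints': array([ 1.17368385e+00,  3.79369842e-01,  1.73470454e+00, -1.43974872e-05,
        1.02849846e+00, -3.32870398e-02]), 'joint_velocities': array([ 0.00105683,  0.0004883 , -0.0013608 , -0.00165631,  0.00102421,
        0.000501  ]), 'joint_torque': array([-4.16162393e-04, -7.65042758e+01, -4.35296130e+01,  6.52035442e-02,
        3.98079213e-02, -1.48031927e-05]), 'ee_pos': array([248.95739179, 653.84818617, 200.55309293]), 'ee_rot': array([[-9.34545017e-01,  3.55844735e-01, -3.67724772e-04],
       [ 3.55844924e-01,  9.34544576e-01, -9.08686076e-04],
       [ 2.03040358e-05, -9.80061039e-04, -9.99999520e-01]]), 'ft_force': array([-0.31517162,  0.2045362 , -0.40506416]), 'moment': array([-0.00601692, -0.02808266,  0.0273836 ]), 'finger_force': 0.0, 'width': 0.9998922308531528}
```

View pics/top0.png

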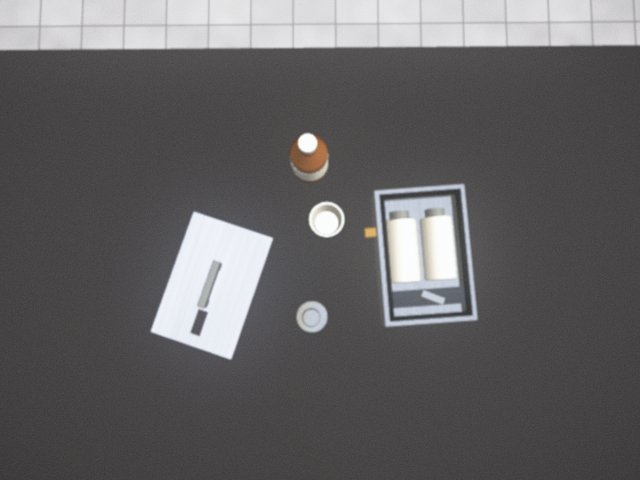

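View pics/scene0.png

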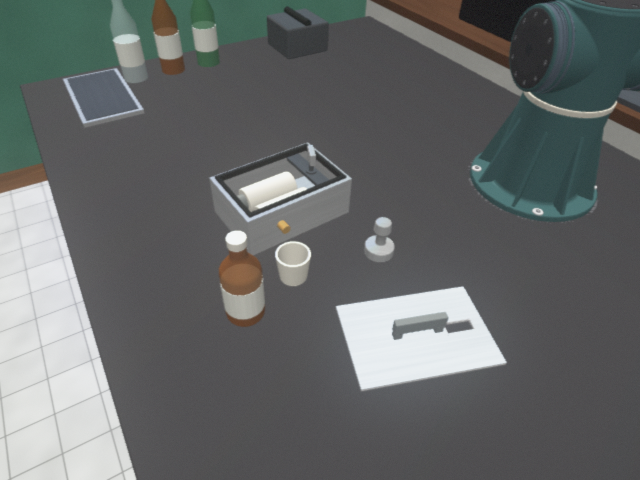

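The top view shows the box with its rim corners at about (375,191), (464,185), (477,320) and (387,326), and the wing at about (433,297). The panel corners are at (195,212), (272,238), (231,358) and (152,331). I'll refine these.

```bash
cat > h.py <<'E'
import cv2,numpy as np
from bench import capture,state
def w(c,uv,z):
    "pixels -> world at height z"
    uv=np.atleast_2d(uv).astype(float);R=np.array(c["R"]);t=np.array(c["t"])
    d=np.c_[(uv[:,0]-c["cx"])/c["fx"],(uv[:,1]-c["cy"])/c["fy"],np.ones(len(uv))]@R
    o=-R.T@t
    return o+d*((z-o[2])/d[:,2])[:,None]
def px(c,X):
    p=np.atleast_2d(X)@np.array(c["R"]).T+np.array(c["t"])
    return np.c_[c["fx"]*p[:,0]/p[:,2]+c["cx"],c["fy"]*p[:,1]/p[:,2]+c["cy"]]
E
python3 - <<'E'
from h import *
c=capture("top");f=c["frame"];g=cv2.cvtColor(f,6)
m=(g>130).astype(np.uint8);m[:180]=0;m[:,290:]=0
cs=max(cv2.findContours(m,0,2)[0],key=cv2.contourArea)
b=cv2.boxPoints(cv2.minAreaRect(cs));W=w(c,b,6);print(b,W.round(1),W.mean(0))
print("tamper,cup,bottle",w(c,[[312,317],[326,219],[308,143]],0).round())
a=cv2.resize(f[175:335,365:485],None,fx=3.7,fy=3.7,interpolation=2)
k=cv2.resize(f[205:365,145:285],None,fx=3.7,fy=3.7,interpolation=2)[:, :355]
cv2.imwrite("pics/c1.png",np.hstack([a,cv2.resize(f[205:365,145:285],None,fx=2.5,fy=3.7)]))
E
```

```text
[[149.25626 331.70413]
 [191.75955 208.91678]
 [273.6407  237.26022]
 [231.13739 360.04758]] [[423.2 314.9   6. ]
 [656.2 238.9   6. ]
 [601.   81.4   6. ]
 [370.5 159.9   6. ]] [512.72752587 198.78171947   6.        ]
tamper,cup,bottle [[450.   9.   0.]
 [637. -19.   0.]
 [786.  16.   0.]]
```

View pics/c1.png

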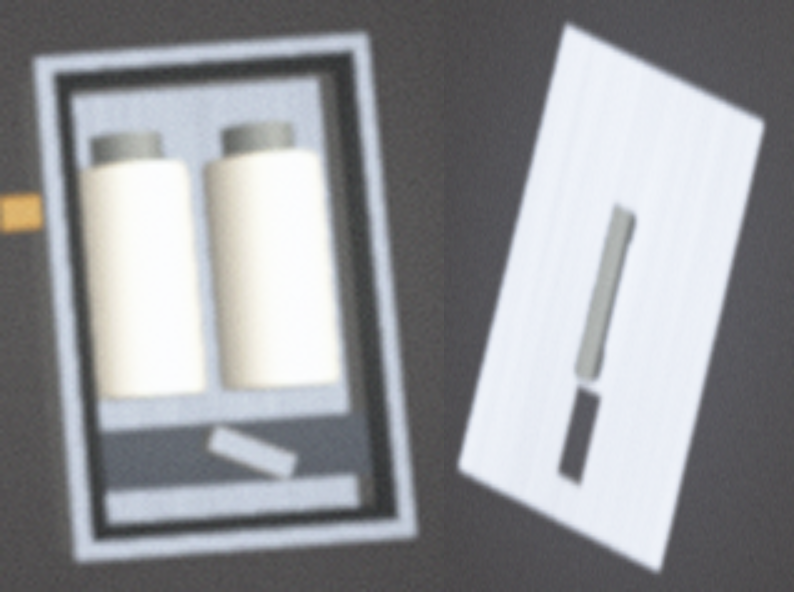

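The crop shows the box rim corners at crop px (33,58), (368,33), (417,535) and (76,562). The wing's top corners are at (219,427), (297,455), (288,478) and (208,449). The slot is visible at the robot-side end of the panel, next to the handle.

```bash
python3 - <<'E'
from h import *
from scipy.optimize import least_squares as LS
c=capture("top");f=c["frame"];g=cv2.cvtColor(f,6)
def fit(P,uv,x0):
    def r(q):
        C,S=np.cos(q[2]),np.sin(q[2]);X=np.c_[q[0]+C*P[:,0]-S*P[:,1],q[1]+S*P[:,0]+C*P[:,1],P[:,2]]
        return (px(c,X)-uv).ravel()
    s=LS(r,x0,x_scale=[10,10,.1]);return s.x.round(4),np.abs(s.fun).max().round(2)
def rect(L,W,z,x=0):return np.array([[x+L/2,W/2,z],[x+L/2,-W/2,z],[x-L/2,-W/2,z],[x-L/2,W/2,z]])
s=lambda a:np.array(a)/3.7+[365,175]-.35
ub=s([[33,58],[368,33],[417,535],[76,562]])
print("box",*(b:=fit(rect(240,160,90),ub,[600,-200,0])))
uw=s([[219,427],[297,455],[288,478],[208,449]])
q=fit(rect(40,12,130),uw[[1,2,3,0]],[480,-190,-1.9]);print("wing",*q, (q[0][2]-b[0][2])%np.pi)
C,S=np.cos(b[0][2]),np.sin(b[0][2]);print("wing expected",b[0][0]-75*C,b[0][1]-75*S)
m=(g>130).astype(np.uint8);m[:180]=0;m[:,290:]=0
cs=max(cv2.findContours(m,0,2)[0],key=cv2.contourArea)
ap=cv2.approxPolyDP(cs,8,True)[:,0].astype(np.float32)
ap=cv2.cornerSubPix(g,ap,(4,4),(-1,-1),(3,30,.01));print(ap)
o=ap[np.argsort(ap[:,1])];o=np.array([o[0],o[1],o[3],o[2]])
print("panel",*fit(rect(240,160,6),o,[512,198,-.32]))
E
```

```text
box [ 5.622090e+02 -1.921998e+02  7.250000e-02] 0.45
wing [ 487.4667 -197.8182   -1.9268] 0.87 1.142292653589793
wing expected 487.40602305211297 -197.63253777518204
[[193.5477  211.03278]
 [150.09642 331.13382]
 [230.52638 359.05353]
 [272.70837 237.64322]]
panel [ 5.122244e+02  1.982500e+02 -3.291000e-01] 0.32
```

```bash
cat >> h.py <<'E'
def go(x,y,z,yaw):
    "print slide (m) and rotvec (tool axes) to tool-down pose, tool x at yaw"
    from scipy.spatial.transform import Rotation as Q
    s=state();R=np.array(s["ee_rot"]);p=np.array(s["ee_pos"])
    C,S=np.cos(yaw),np.sin(yaw);T=np.array([[C,S,0],[S,-C,0],[0,0,-1]])
    print("slide",(R.T@(np.array([x,y,z])-p)/1000).round(4),"rot",Q.from_matrix(R.T@T).as_rotvec().round(4),"| at",p.round(1),"F",np.round(s["ft_force"],1),"t",round(s["time"],2),"w",round(s["width"],3))
E
python3 -m inch '[{"rot":[0,0,1.4],"slide":[-0.4335,-0.3208,0],"fingers":1},{"rot":[0,0,1.4],"slide":[-0.4335,-0.3208,0],"fingers":1},{"rot":[0,0,1.4],"slide":[-0.4335,-0.3208,0],"fingers":1},{"rot":[0,0,1.4],"slide":[-0.4335,-0.3208,0],"fingers":1},{"rot":[0,0,1.4],"slide":[-0.4335,-0.3208,0],"fingers":1},{"rot":[0,0,1.4],"slide":[-0.4335,-0.3208,0],"fingers":1},{"rot":[0,0,1.4],"slide":[-0.4335,-0.3208,0],"fingers":1},{"rot":[0,0,1.4],"slide":[-0.4335,-0.3208,0],"fingers":1}]'
python3 -c "
from h import *
go(487.4,-197.7,200,1.215)"
```

```text
time: 1.2
ee_pos: [519.7, 231.4, 201.3]
ee_rot: [[0.196, 0.981, 0.0], [0.981, -0.196, 0.0], [0.0, 0.0, -1.0]]
ft_force: [1.6, 0.3, -0.6]
width: 0.997
finger_force: 0.0
slide [-0.4271  0.0525  0.0012] rot [ 0.0002 -0.0002  0.1584] | at [519.7 231.4 201.3] F [ 1.6  0.3 -0.6] t 1.2 w 0.997
```

```bash

python3 -m inch '[{"rot":[0,0,0.158],"slide":[-0.427,0.0525,0.001],"fingers":1},{"rot":[0,0,0.158],"slide":[-0.427,0.0525,0.001],"fingers":1},{"rot":[0,0,0.158],"slide":[-0.427,0.0525,0.001],"fingers":1},{"rot":[0,0,0.158],"slide":[-0.427,0.0525,0.001],"fingers":1},{"rot":[0,0,0.158],"slide":[-0.427,0.0525,0.001],"fingers":1},{"rot":[0,0,0.158],"slide":[-0.427,0.0525,0.001],"fingers":1},{"rot":[0,0,0.158],"slide":[-0.427,0.0525,0.001],"fingers":1},{"rot":[0,0,0.158],"slide":[-0.427,0.0525,0.001],"fingers":1}]'
python3 -c "
from h import *
go(487.4,-197.7,120,1.215)"
```

```text
time: 2.2
ee_pos: [488.1, -198.9, 200.2]
ee_rot: [[0.348, 0.938, 0.0], [0.938, -0.348, -0.0], [-0.0, 0.0, -1.0]]
ft_force: [-0.1, 0.1, 0.4]
width: 1.003
finger_force: 0.0
slide [ 0.0009 -0.0011  0.0802] rot [0.0003 0.0003 0.0008] | at [ 488.1 -198.9  200.2] F [-0.1  0.1  0.4] t 2.2 w 1.003
```

```bash

python3 -m inch '[{"rot":[0,0,0],"slide":[0.001,-0.001,0.04],"fingers":1},{"rot":[0,0,0],"slide":[0.001,-0.001,0.06],"fingers":1},{"rot":[0,0,0],"slide":[0.001,-0.001,0.08],"fingers":1},{"rot":[0,0,0],"slide":[0.001,-0.001,0.08],"fingers":1}]' 25
python3 -m inch '[{"rot":[0,0,0],"slide":[0,0,0],"fingers":-1},{"rot":[0,0,0],"slide":[0,0,0],"fingers":-1},{"rot":[0,0,0],"slide":[0,0,0],"fingers":-1},{"rot":[0,0,0],"slide":[0,0,0],"fingers":-1},{"rot":[0,0,0],"slide":[0,0,0],"fingers":-1},{"rot":[0,0,0],"slide":[0,0,0],"fingers":-1},{"rot":[0,0,0],"slide":[0,0,0],"fingers":-1},{"rot":[0,0,0],"slide":[0,0,0],"fingers":-1}]' 25
python3 -c "
from h import *
go(487.4,-197.7,120,.0725)"
```

```text
time: 2.7
ee_pos: [487.0, -193.5, 119.0]
ee_rot: [[0.343, 0.939, -0.003], [0.939, -0.343, 0.001], [0.0, -0.003, -1.0]]
ft_force: [0.2, 0.4, 0.3]
width: 0.999
finger_force: 0.0
time: 3.7
ee_pos: [487.9, -194.6, 120.1]
ee_rot: [[0.344, 0.939, -0.0], [0.939, -0.344, 0.0], [0.0, -0.0, -1.0]]
ft_force: [0.3, 0.8, -1.3]
width: 0.154
finger_force: 0.0
slide [-0.0031  0.0006  0.0001] rot [-0.      0.      1.1473] | at [ 487.9 -194.6  120.1] F [ 0.3  0.8 -1.3] t 3.7 w 0.154
```

```bash

python3 -m inch '[{"rot":[0,0,0],"slide":[-0.003,0,0],"fingers":-1},{"rot":[0,0,0],"slide":[-0.003,0,0],"fingers":-1},{"rot":[0,0,0],"slide":[-0.003,0,0],"fingers":-1},{"rot":[0,0,0],"slide":[-0.003,0,0],"fingers":-1}]'
python3 -c "
from h import *
go(487.4,-197.7,120,.0725)"
```

```text
time: 4.2
ee_pos: [486.9, -197.5, 120.1]
ee_rot: [[0.344, 0.939, 0.0], [0.939, -0.344, -0.0], [-0.0, 0.0, -1.0]]
ft_force: [0.2, -0.1, -0.3]
width: 0.009
finger_force: 0.0
slide [-0.0001  0.0006  0.0001] rot [ 0.     -0.      1.1473] | at [ 486.9 -197.5  120.1] F [ 0.2 -0.1 -0.3] t 4.2 w 0.009
```

```bash
python3 - <<'E'
from h import *
c=capture("scene");a=cv2.resize(c["frame"][60:260,180:400],None,fx=2.7,fy=2.7,interpolation=2)
cv2.imwrite("pics/s1.png",a)
X=[[487.4,-197.7,130],[487,-197.5,101],[562,-192,90]];print(((px(c,X)-[180,60])*2.7).round())
E
```

```text
[[356. 242.]
 [356. 274.]
 [273. 318.]]
```

View pics/s1.png

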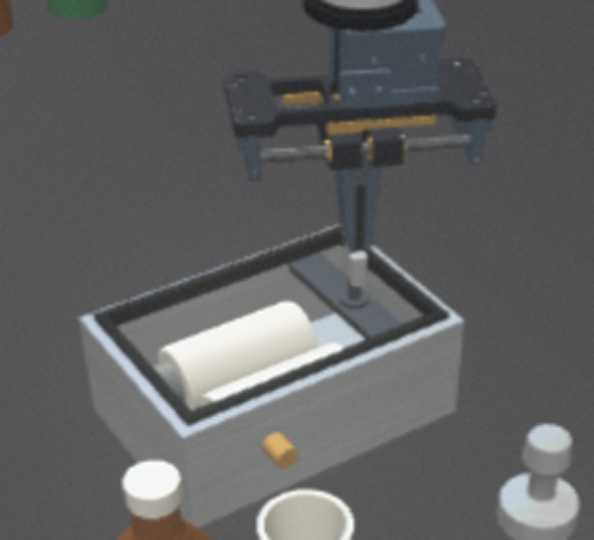

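The fingers read shut (0.8 mm) with no force, and the wing's near end shows at crop (357,258) just below the tips, so I missed it. I'll look closer from both cameras.

```bash
python3 - <<'E'
from h import *
o=[]
for n,(u,v) in (("scene",(312,155)),("top",(433,290))):
    c=capture(n);o.append(cv2.resize(c["frame"][v-37:v+38,u-25:u+25],None,fx=8,fy=8,interpolation=2))
    print(((px(c,[[487.4,-197.7,130],[487,-197.5,101],[487,-197.5,120],[487.4,-197.7,104]])-[u-25,v-37])*8).round().tolist())
cv2.imwrite("pics/z1.png",np.hstack(o))
print(state()["width"],state()["finger_force"])
E
```

```text
[[198.0, 253.0], [198.0, 348.0], [199.0, 286.0], [196.0, 338.0]]
[[200.0, 351.0], [175.0, 353.0], [190.0, 353.0], [179.0, 351.0]]
0.006291775693080026 0.0
```

View pics/z1.png

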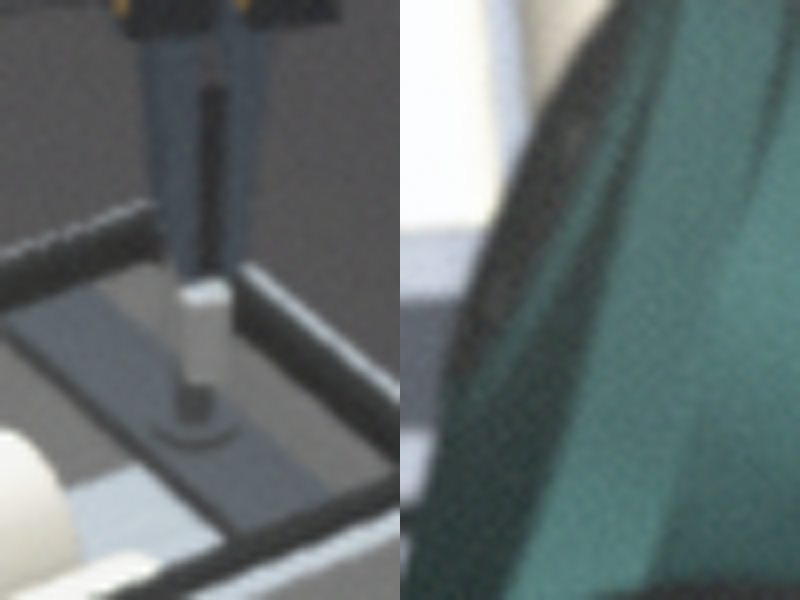

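The near edge of the fingertips appears at about z1 (210,277). Allowing for pad width, that puts the tips about 30 mm higher than the reported pose implies, just above the wing top. I'll open partway, lower in small steps watching the force, and look.

```bash

python3 -m inch '[{"rot":[0,0,0],"slide":[0,0,0],"fingers":-0.3},{"rot":[0,0,0],"slide":[0,0,0],"fingers":-0.3},{"rot":[0,0,0],"slide":[0,0,0],"fingers":-0.3},{"rot":[0,0,0],"slide":[0,0,0],"fingers":-0.3},{"rot":[0,0,0],"slide":[0,0,0.003],"fingers":-0.3},{"rot":[0,0,0],"slide":[0,0,0.006],"fingers":-0.3},{"rot":[0,0,0],"slide":[0,0,0.009],"fingers":-0.3},{"rot":[0,0,0],"slide":[0,0,0.009],"fingers":-0.3}]'
python3 - <<'E'
from h import *
c=capture("scene");u,v=312,140
cv2.imwrite("pics/z2.png",cv2.resize(c["frame"][v-50:v+50,u-60:u+60],None,fx=6,fy=6,interpolation=2))
p=state()["ee_pos"];y=np.array([.939,-.344,0]);x=np.array([.344,.939,0])
o=lambda h:((px(c,h)-[u-60,v-50])*6).round().tolist()
print(o([p-[0,0,19],p+x*16-[0,0,19],p+[0,0,60],p+x*38+y*89+[0,0,60],p+x*38-y*89+[0,0,60]]))
E
```

```text
time: 5.35
ee_pos: [486.6, -197.4, 110.8]
ee_rot: [[0.344, 0.939, -0.001], [0.939, -0.344, 0.0], [0.0, -0.001, -1.0]]
ft_force: [-0.3, -1.1, 1.1]
width: 0.35
finger_force: 0.0
[[358.0, 450.0], [367.0, 477.0], [363.0, 252.0], [107.0, 338.0], [654.0, 292.0]]
```

View pics/z2.png

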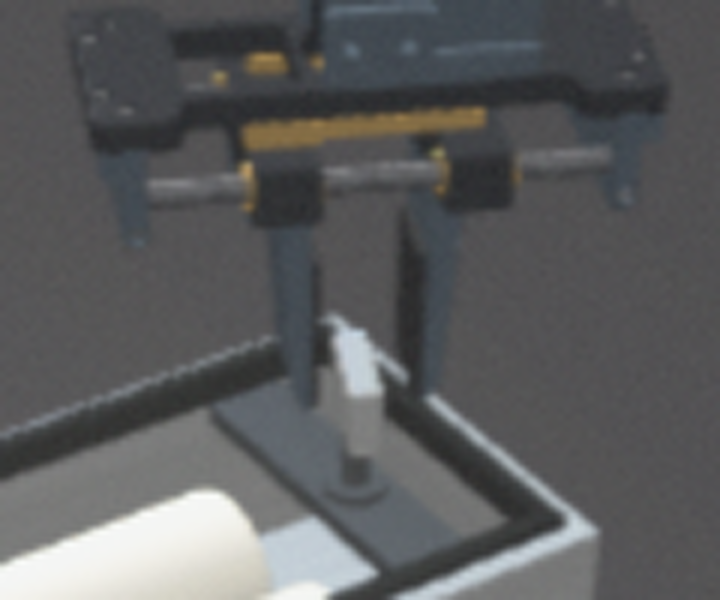

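The fingertips are now at about (305,405) and (425,395). They straddle the wing, whose top runs from (350,330) to (365,390), but they sit about 26 mm higher in the image than the reported pose predicts. I'll lower further and close.

```bash

python3 -m inch '[{"rot":[0,0,0],"slide":[0,0,0.004],"fingers":-0.3},{"rot":[0,0,0],"slide":[0,0,0.008],"fingers":-0.3},{"rot":[0,0,0],"slide":[0,0,0.008],"fingers":-0.3},{"rot":[0,0,0],"slide":[0,0,0.008],"fingers":-1},{"rot":[0,0,0],"slide":[0,0,0.008],"fingers":-1},{"rot":[0,0,0],"slide":[0,0,0.008],"fingers":-1},{"rot":[0,0,0],"slide":[0,0,0.008],"fingers":-1},{"rot":[0,0,0],"slide":[0,0,0.008],"fingers":-1}]' 25
```

```text
time: 6.4
ee_pos: [486.7, -197.5, 103.2]
ee_rot: [[0.344, 0.939, -0.0], [0.939, -0.344, 0.0], [-0.0, -0.0, -1.0]]
ft_force: [-3.8, -1.1, 4.6]
width: 0.13
finger_force: 25.0
```

Gripped: 11.8 mm opening, 25 N. Now the turn.

```bash

python3 -m inch '[{"rot":[0,0,0.15],"slide":[0,0,0],"fingers":-1},{"rot":[0,0,0.3],"slide":[0,0,0],"fingers":-1},{"rot":[0,0,0.45],"slide":[0,0,0],"fingers":-1},{"rot":[0,0,0.6],"slide":[0,0,0],"fingers":-1},{"rot":[0,0,0.75],"slide":[0,0,0],"fingers":-1},{"rot":[0,0,0.9],"slide":[0,0,0],"fingers":-1},{"rot":[0,0,1.05],"slide":[0,0,0],"fingers":-1},{"rot":[0,0,1.145],"slide":[0,0,0],"fingers":-1}]' 30
python3 -m inch '[{"rot":[0,0,0],"slide":[0,0,0],"fingers":-1},{"rot":[0,0,0],"slide":[0,0,0],"fingers":-1},{"rot":[0,0,0],"slide":[0,0,0],"fingers":-1}]'
python3 - <<'E'
from h import *
go(487.4,-197.7,103,.0725)
c=capture("scene");u,v=312,140
cv2.imwrite("pics/z3.png",cv2.resize(c["frame"][v-50:v+50,u-60:u+60],None,fx=6,fy=6,interpolation=2))
E
```

```text
time: 7.4
ee_pos: [486.4, -197.0, 103.2]
ee_rot: [[0.997, 0.071, -0.001], [0.071, -0.997, 0.001], [-0.001, -0.001, -1.0]]
ft_force: [-6.5, 5.3, 9.5]
width: 0.13
finger_force: 30.0
time: 7.78
ee_pos: [486.4, -197.0, 103.2]
ee_rot: [[0.997, 0.075, -0.001], [0.075, -0.997, 0.001], [-0.001, -0.001, -1.0]]
ft_force: [-5.9, 4.6, 9.8]
width: 0.132
finger_force: 30.0
slide [0.001  0.0008 0.0002] rot [-0.001   0.0011  0.0021] | at [ 486.4 -197.   103.2] F [-5.9  4.6  9.8] t 7.78 w 0.132
```

View pics/z3.png

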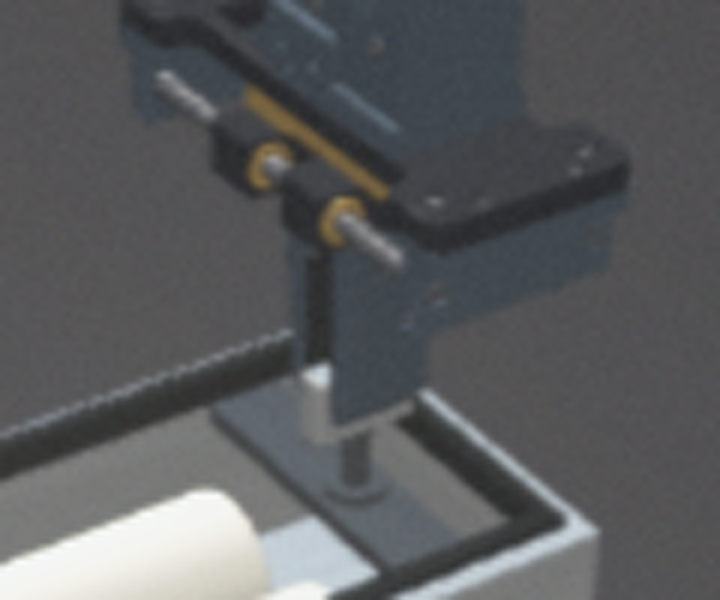

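The wing turned with the gripper and now lies along the box. The finger tips are about 3 mm above the wing's lower edge, so they sit about 24 mm higher than the reported z implies. Next I release, rise and check the wing from the top.

```bash

python3 -m inch '[{"rot":[0,0,0],"slide":[0,0,0],"fingers":-0.3},{"rot":[0,0,0],"slide":[0,0,0],"fingers":-0.3},{"rot":[0,0,0],"slide":[0,0,0],"fingers":-0.3},{"rot":[0,0,0],"slide":[0,0,0],"fingers":-0.3},{"rot":[0,0,0],"slide":[0,0,-0.04],"fingers":1},{"rot":[0,0,0],"slide":[0,0,-0.09],"fingers":1},{"rot":[0,0,0],"slide":[0,0,-0.09],"fingers":1},{"rot":[0,0,0],"slide":[0,0,-0.09],"fingers":1}]'
python3 -c "
from h import *
go(512.2,198.2,190,-.329)"
```

```text
time: 8.82
ee_pos: [486.6, -197.3, 192.7]
ee_rot: [[0.997, 0.075, -0.0], [0.075, -0.997, 0.0], [-0.0, -0.0, -1.0]]
ft_force: [-0.3, 0.4, -0.4]
width: 0.756
finger_force: 0.0
slide [ 0.0551 -0.3925  0.0027] rot [-0.000e+00  1.000e-04  4.038e-01] | at [ 486.6 -197.3  192.7] F [-0.3  0.4 -0.4] t 8.82 w 0.756
```

```bash

python3 -m inch '[{"rot":[0,0,0.404],"slide":[0.055,-0.3925,0.003],"fingers":1},{"rot":[0,0,0.404],"slide":[0.055,-0.3925,0.003],"fingers":1},{"rot":[0,0,0.404],"slide":[0.055,-0.3925,0.003],"fingers":1},{"rot":[0,0,0.404],"slide":[0.055,-0.3925,0.003],"fingers":1},{"rot":[0,0,0.404],"slide":[0.055,-0.3925,0.003],"fingers":1},{"rot":[0,0,0.404],"slide":[0.055,-0.3925,0.003],"fingers":1},{"rot":[0,0,0.404],"slide":[0.055,-0.3925,0.003],"fingers":1},{"rot":[0,0,0.404],"slide":[0.055,-0.3925,0.003],"fingers":1}]'
python3 - <<'E'
from h import *
go(512.2,198.2,40,-.329)
c=capture("top");f=c["frame"]
a=cv2.resize(f[275:325,400:470],None,fx=8,fy=8,interpolation=2)
C,S=np.cos(.0725),np.sin(.0725)
P=[[562.2+C*x-S*y,-192.2+S*x+C*y,130] for x,y in((-55,6),(-55,-6),(-95,-6),(-95,6))]
print(((px(c,P)-[400,275]+.5)*8).round().tolist())
cs=capture("scene")["frame"][200:400,310:510]
b=cv2.resize(cs,(400,400),interpolation=2)
cv2.imwrite("pics/w.png",np.hstack([cv2.resize(a,(400,400)),b]))
g=cv2.cvtColor(f,6);print(g[285:310,425:442].tolist() if 0 else "")
E
```

```text
time: 9.82
ee_pos: [511.5, 199.7, 188.5]
ee_rot: [[0.947, -0.321, -0.002], [-0.321, -0.947, -0.001], [-0.002, 0.001, -1.0]]
ft_force: [0.1, -0.1, 0.3]
width: 1.0
finger_force: 0.0
slide [0.0014 0.001  0.1485] rot [0.0014 0.0019 0.0026] | at [511.5 199.7 188.5] F [ 0.1 -0.1  0.3] t 9.82 w 1.0
[[230.0, 86.0], [287.0, 82.0], [305.0, 273.0], [248.0, 277.0]]
```

View pics/w.png

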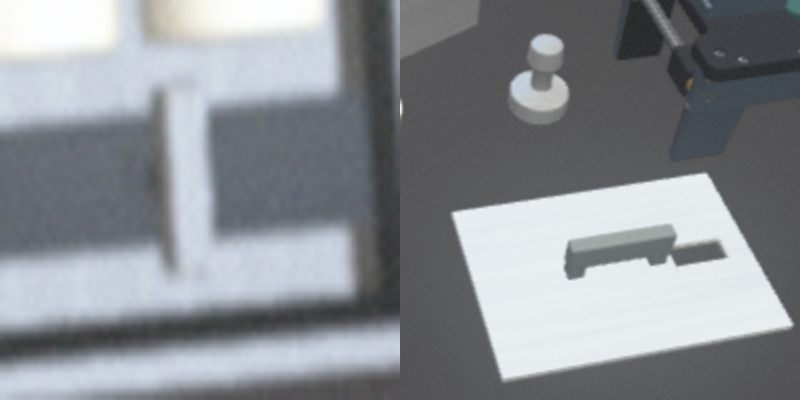

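The wing (left) sits at the predicted aligned position, about (165–205,85) to (180–210,273). On the right, the near finger's tip is at about picture (690,157). I'll compare that with the prediction.

```bash
python3 - <<'E'
from h import *
c=capture("scene");s=state();p=s["ee_pos"];R=s["ee_rot"]
for dz in(0,24):
  for sy in(-1,1):
    P=[p+R@[x,sy*y,19]+[0,0,dz] for x in(-16,16) for y in(45.5,59)]
    print(dz,sy,((px(c,P)-[310,200])*2+[400,0]).round().tolist())
E
```

```text
0 -1 [[703.0, 176.0], [711.0, 191.0], [659.0, 182.0], [667.0, 198.0]]
0 1 [[651.0, 84.0], [644.0, 72.0], [611.0, 89.0], [605.0, 77.0]]
24 -1 [[711.0, 152.0], [720.0, 168.0], [667.0, 159.0], [675.0, 175.0]]
24 1 [[658.0, 61.0], [651.0, 48.0], [617.0, 66.0], [610.0, 54.0]]
```

```bash

python3 -m inch '[{"rot":[0,0,0],"slide":[0,0,0.05],"fingers":1},{"rot":[0,0,0],"slide":[0,0,0.1],"fingers":1},{"rot":[0,0,0],"slide":[0,0,0.14],"fingers":1},{"rot":[0,0,0],"slide":[0,0,0.15],"fingers":1},{"rot":[0,0,0],"slide":[0,0,0.157],"fingers":1},{"rot":[0,0,0],"slide":[0,0,0.164],"fingers":1},{"rot":[0,0,0],"slide":[0,0,0.168],"fingers":1},{"rot":[0,0,0],"slide":[0,0,0.168],"fingers":1}]'
python3 - <<'E'
from h import *
go(512.2,198.2,20,-.329)
c=capture("scene");cv2.imwrite("pics/p.png",cv2.resize(c["frame"][220:400,320:520],None,fx=3.3,fy=3.3,interpolation=2))
E
```

```text
time: 10.98
ee_pos: [512.5, 198.1, 22.4]
ee_rot: [[0.946, -0.323, 0.0], [-0.323, -0.946, 0.0], [0.0, -0.0, -1.0]]
ft_force: [1.1, -0.3, -0.7]
width: 0.998
finger_force: 0.0
slide [-0.0003  0.      0.0024] rot [-0.0002 -0.0003 -0.0001] | at [512.5 198.1  22.4] F [ 1.1 -0.3 -0.7] t 10.97 w 0.998
```

View pics/p.png

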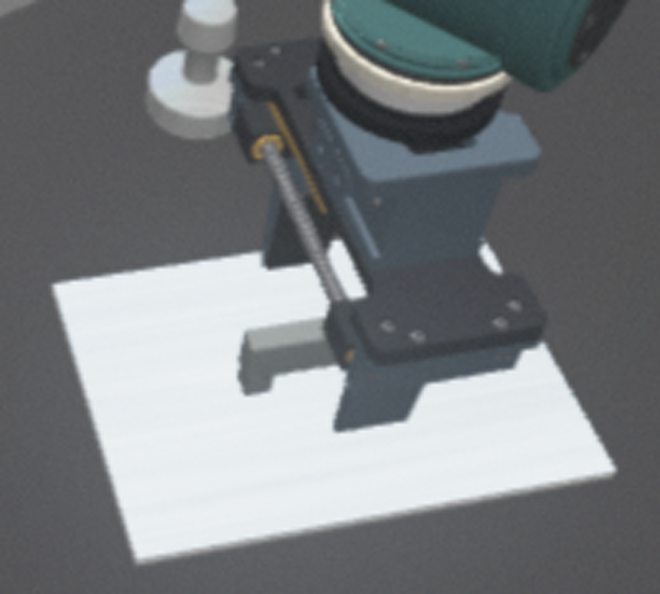

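The fingers straddle the handle without contact, with the near tip at about (370,428), which confirms the z offset. I'll lower 12 mm more and grip.

```bash

python3 -m inch '[{"rot":[0,0,0],"slide":[0,0,0.004],"fingers":1},{"rot":[0,0,0],"slide":[0,0,0.008],"fingers":1},{"rot":[0,0,0],"slide":[0,0,0.012],"fingers":0},{"rot":[0,0,0],"slide":[0,0,0.012],"fingers":-1},{"rot":[0,0,0],"slide":[0,0,0.012],"fingers":-1},{"rot":[0,0,0],"slide":[0,0,0.012],"fingers":-1},{"rot":[0,0,0],"slide":[0,0,0.012],"fingers":-1},{"rot":[0,0,0],"slide":[0,0,0.012],"fingers":-1}]' 50
python3 -m inch '[{"rot":[0,0,0],"slide":[0,0,0],"fingers":-1},{"rot":[0,0,0],"slide":[0,0,0],"fingers":-1},{"rot":[0,0,0],"slide":[0,0,0],"fingers":-1},{"rot":[0,0,0],"slide":[0,0,0],"fingers":-1}]' 50
```

```text
time: 12.02
ee_pos: [512.4, 198.1, 10.2]
ee_rot: [[0.946, -0.323, 0.0], [-0.323, -0.946, 0.0], [0.0, -0.0, -1.0]]
ft_force: [0.4, -0.3, 0.7]
width: 0.372
finger_force: 0.0
time: 12.52
ee_pos: [512.4, 198.1, 10.1]
ee_rot: [[0.946, -0.323, 0.0], [-0.323, -0.946, 0.0], [0.0, -0.0, -1.0]]
ft_force: [-0.8, -0.6, 0.7]
width: 0.154
finger_force: 50.0
```

Gripped at 14 mm. Lift 150 mm, then carry.

```bash

python3 -m inch '[{"rot":[0,0,0],"slide":[0,0,-0.01],"fingers":-1},{"rot":[0,0,0],"slide":[0,0,-0.03],"fingers":-1},{"rot":[0,0,0],"slide":[0,0,-0.06],"fingers":-1},{"rot":[0,0,0],"slide":[0,0,-0.09],"fingers":-1},{"rot":[0,0,0],"slide":[0,0,-0.12],"fingers":-1},{"rot":[0,0,0],"slide":[0,0,-0.15],"fingers":-1},{"rot":[0,0,0],"slide":[0,0,-0.155],"fingers":-1},{"rot":[0,0,0],"slide":[0,0,-0.155],"fingers":-1}]' 50
python3 -c "
from h import *
go(562.2,-192.2,165,.0725)"
```

```text
time: 13.52
ee_pos: [512.1, 198.0, 165.2]
ee_rot: [[0.946, -0.323, 0.0], [-0.323, -0.946, 0.0], [0.0, -0.0, -1.0]]
ft_force: [0.2, 0.6, -4.9]
width: 0.154
finger_force: 50.0
slide [1.735e-01 3.530e-01 1.000e-04] rot [-1.000e-04 -2.000e-04 -4.017e-01] | at [512.1 198.  165.2] F [ 0.2  0.6 -4.9] t 13.53 w 0.154
```

```bash

python3 -m inch '[{"rot":[0,0,-0.05],"slide":[0.022,0.044,0],"fingers":-1},{"rot":[0,0,-0.1],"slide":[0.044,0.088,0],"fingers":-1},{"rot":[0,0,-0.15],"slide":[0.065,0.132,0],"fingers":-1},{"rot":[0,0,-0.2],"slide":[0.087,0.176,0],"fingers":-1},{"rot":[0,0,-0.25],"slide":[0.108,0.22,0],"fingers":-1},{"rot":[0,0,-0.3],"slide":[0.13,0.264,0],"fingers":-1},{"rot":[0,0,-0.35],"slide":[0.152,0.308,0],"fingers":-1},{"rot":[0,0,-0.402],"slide":[0.1735,0.353,0],"fingers":-1}]' 50
python3 -m inch '[{"rot":[0,0,0],"slide":[0,0,0],"fingers":-1},{"rot":[0,0,0],"slide":[0,0,0],"fingers":-1},{"rot":[0,0,0],"slide":[0,0,0],"fingers":-1}]'
python3 - <<'E'
from h import *
go(562.2,-192.2,165,.0725)
cs=capture("scene");ct=capture("top")
cv2.imwrite("pics/f.png",np.hstack([cv2.resize(cs["frame"][90:270,190:370],(390,390),interpolation=2),cv2.resize(ct["frame"][170:350,345:525],(390,390),interpolation=2)]))
C,S=np.cos(.0725),np.sin(.0725)
P=[[562.2+C*x-S*y,-192.2+S*x+C*y,155] for x,y in((120,80),(120,-80),(-120,-80),(-120,80))]
k=390/180
print(((px(cs,P)-[190,90])*k).round().tolist());print(((px(ct,P)-[345,170])*k+[390,0]).round().tolist())
E
```

```text
time: 14.52
ee_pos: [561.6, -193.4, 163.6]
ee_rot: [[0.997, 0.074, -0.002], [0.074, -0.997, 0.001], [-0.002, -0.001, -1.0]]
ft_force: [0.9, 1.1, -4.6]
width: 0.148
finger_force: 50.0
time: 14.9
ee_pos: [562.0, -191.0, 164.5]
ee_rot: [[0.997, 0.073, -0.001], [0.073, -0.997, 0.001], [-0.001, -0.001, -1.0]]
ft_force: [0.7, 0.2, -4.8]
width: 0.148
finger_force: 50.0
slide [ 0.0001  0.0012 -0.0005] rot [-0.0006  0.0011  0.001 ] | at [ 562.  -191.   164.5] F [ 0.7  0.2 -4.8] t 14.9 w 0.148
[[120.0, 224.0], [33.0, 130.0], [256.0, 56.0], [357.0, 132.0]]
[[459.0, 30.0], [666.0, 14.0], [698.0, 327.0], [486.0, 343.0]]
```

View pics/f.png

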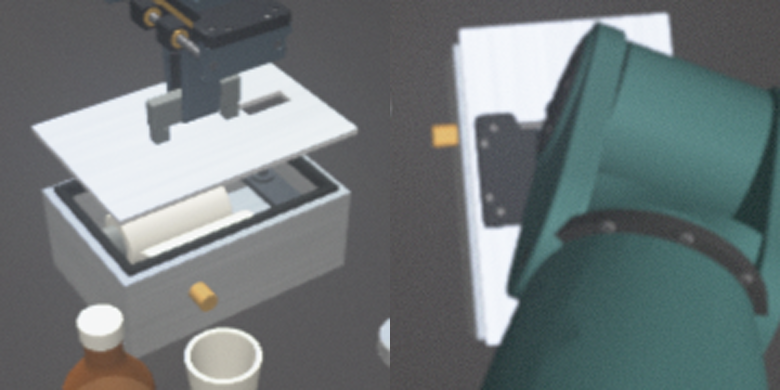

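In the scene view the panel's corners are at about (120,216), (33,128) and (357,130), against predictions of (120,224), (33,130) and (357,132). In the top view, (459,30) and (668,14) match. I'll measure the corners numerically.

```bash
cat > m.py <<'E'
from h import *
from scipy.optimize import least_squares as LS
from scipy.spatial.transform import Rotation as Q
def meas(z,thr=175):
    "fit panel 6-dof (upper-face corners) from refined corners; z=underside guess"
    L=[]
    for n,ids in(("scene",(0,1,3)),("top",(0,1,3))):
        c=capture(n);g=cv2.cvtColor(c["frame"],6)
        C,S=np.cos(.0725),np.sin(.0725)
        P=np.array([[562.2+C*x-S*y,-192.2+S*x+C*y,z+6] for x,y in((120,80),(120,-80),(-120,-80),(-120,80))])
        p=px(c,P).astype(np.float32)[list(ids)]
        q=cv2.cornerSubPix(g,p[:,None].copy(),(5,5),(-1,-1),(3,40,.01))[:,0]
        print(n,(q-p).round(1).tolist());L.append((c,ids,q))
    M=np.array([[120,80,6],[120,-80,6],[-120,-80,6],[-120,80,6]])
    f=lambda v:np.concatenate([(px(c,Q.from_rotvec(v[3:]).apply(M[list(i)])+v[:3])-q).ravel() for c,i,q in L])
    s=LS(f,[562,-192,z,0,0,.07],x_scale=[1,1,1,.01,.01,.01],loss="soft_l1")
    print("pose",s.x.round(3),"res",s.fun.round(1));return s.x
if __name__=="__main__":
    import sys;meas(float(sys.argv[1]))
E
python3 m.py 154.5
```

```text
scene [[0.6000000238418579, 1.2000000476837158], [-0.800000011920929, 0.20000000298023224], [-0.10000000149011612, 0.20000000298023224]]
top [[-0.699999988079071, -0.30000001192092896], [-0.4000000059604645, -0.6000000238418579], [3.9000000953674316, 1.100000023841858]]
pose [ 5.62471e+02 -1.94450e+02  1.53048e+02 -1.80000e-02 -3.00000e-03
  9.40000e-02] res [ 0.5 -0.2  0.   0.1 -0.9 -0.2  0.5  1.6  0.1 -0.5 -1.1 -0.4]
```

The corners agree within about 1 px; the top view's lower-left corner is an outlier because of the box behind it. Nudge 1 mm and descend, watching the force.

```bash

python3 -m inch '[{"rot":[0,0,0],"slide":[0,0.001,0.01],"fingers":-1},{"rot":[0,0,0],"slide":[0,0.001,0.017],"fingers":-1},{"rot":[0,0,0],"slide":[0,0.001,0.022],"fingers":-1},{"rot":[0,0,0],"slide":[0,0.001,0.027],"fingers":-1},{"rot":[0,0,0],"slide":[0,0.001,0.032],"fingers":-1},{"rot":[0,0,0],"slide":[0,0.001,0.036],"fingers":-1},{"rot":[0,0,0],"slide":[0,0.001,0.04],"fingers":-1},{"rot":[0,0,0],"slide":[0,0.001,0.04],"fingers":-1}]' 60
python3 -c "
from h import *
go(562.2,-192.2,110,.0725)"; python3 m.py 115
```

```text
time: 16.1
ee_pos: [562.4, -193.0, 124.8]
ee_rot: [[0.997, 0.073, -0.0], [0.073, -0.997, 0.0], [-0.0, -0.0, -1.0]]
ft_force: [0.8, -0.2, -4.3]
width: 0.148
finger_force: 60.0
slide [-0.0001 -0.0008  0.0148] rot [-0.0002  0.0004  0.0003] | at [ 562.4 -193.   124.8] F [ 0.8 -0.2 -4.3] t 16.1 w 0.148
scene [[0.0, 0.0], [-1.2999999523162842, -0.0], [-0.6000000238418579, 0.20000000298023224]]
top [[0.8999999761581421, -0.5], [0.800000011920929, -0.699999988079071], [4.199999809265137, 0.8999999761581421]]
pose [ 5.62709e+02 -1.96249e+02  1.12718e+02 -6.00000e-03 -1.10000e-02
  9.10000e-02] res [ 0.2 -0.2  0.2  0.1 -1.  -0.2  0.2  1.4  0.1 -0.2 -0.7 -0.5]
```

The slot has passed over the wing with no contact force. Correct 1 mm and approach the seal.

```bash

python3 -m inch '[{"rot":[0,0,0],"slide":[0,-0.0012,0.003],"fingers":-1},{"rot":[0,0,0],"slide":[0,-0.0012,0.007],"fingers":-1},{"rot":[0,0,0],"slide":[0,-0.0012,0.011],"fingers":-1},{"rot":[0,0,0],"slide":[0,-0.0012,0.015],"fingers":-1},{"rot":[0,0,0],"slide":[0,-0.0012,0.018],"fingers":-1},{"rot":[0,0,0],"slide":[0,-0.0012,0.02],"fingers":-1},{"rot":[0,0,0],"slide":[0,-0.0012,0.021],"fingers":-1},{"rot":[0,0,0],"slide":[0,-0.0012,0.021],"fingers":-1}]' 60
python3 m.py 94
```

```text
time: 17.2
ee_pos: [562.4, -191.9, 104.4]
ee_rot: [[0.997, 0.073, -0.0], [0.073, -0.997, 0.0], [-0.0, -0.0, -1.0]]
ft_force: [-3.4, 1.6, 3.0]
width: 0.147
finger_force: 60.0
scene [[-1.399999976158142, 2.9000000953674316], [-0.8999999761581421, -0.10000000149011612], [-0.800000011920929, -0.5]]
top [[-0.4000000059604645, -0.4000000059604645], [0.30000001192092896, -0.4000000059604645], [1.7999999523162842, 1.399999976158142]]
pose [ 5.63171e+02 -1.93948e+02  9.41330e+01 -4.50000e-02  2.90000e-02
  7.80000e-02] res [ 1.2 -0.3  0.1  0.1 -0.1 -0.1  0.7  0.8  0.1 -0.5 -0.5 -1.8]
```

Seal contact, with force going from -4 to +3 N as expected. Pressing down.

```bash

python3 -m inch '[{"rot":[0,0,0],"slide":[0,0,0.001],"fingers":-1},{"rot":[0,0,0],"slide":[0,0,0.002],"fingers":-1},{"rot":[0,0,0],"slide":[0,0,0.003],"fingers":-1},{"rot":[0,0,0],"slide":[0,0,0.004],"fingers":-1},{"rot":[0,0,0],"slide":[0,0,0.004],"fingers":-1},{"rot":[0,0,0],"slide":[0,0,0.004],"fingers":-1}]' 60
python3 -c "
from bench import state
print(state()['moment'])"; python3 m.py 90
```

```text
time: 18.05
ee_pos: [562.5, -191.9, 100.2]
ee_rot: [[0.997, 0.073, -0.0], [0.073, -0.997, -0.0], [-0.0, 0.0, -1.0]]
ft_force: [-4.9, 1.9, 7.3]
width: 0.152
finger_force: 60.0
[ 0.23840942  1.07406749 -0.00265633]
scene [[-0.800000011920929, 0.699999988079071], [-1.0, -0.30000001192092896], [-0.5, -0.10000000149011612]]
top [[-0.4000000059604645, -0.20000000298023224], [0.20000000298023224, -0.4000000059604645], [1.7999999523162842, 1.399999976158142]]
pose [ 5.62822e+02 -1.93757e+02  8.97830e+01 -1.70000e-02  1.00000e-03
  8.20000e-02] res [ 0.9 -0.1  0.3  0.1 -0.2 -0.1  0.5  0.5  0.  -0.4 -0.4 -1.4]
```

```bash

python3 -m inch '[{"rot":[0,0,0],"slide":[-0.0008,0,0.0005],"fingers":-1},{"rot":[0,0,0],"slide":[-0.0008,0,0.001],"fingers":-1},{"rot":[0,0,0],"slide":[-0.0008,0,0.001],"fingers":-1},{"rot":[0,0,0],"slide":[-0.0008,0,0.001],"fingers":-1}]' 60
python3 -m inch '[{"rot":[0,0,0],"slide":[0,0,0.0005],"fingers":-1},{"rot":[0,0,0],"slide":[0,0,0.001],"fingers":-1},{"rot":[0,0,0],"slide":[0,0,0.001],"fingers":-1},{"rot":[0,0,0],"slide":[0,0,0.001],"fingers":-1}]' 60
```

```text
time: 18.65
ee_pos: [562.5, -191.9, 100.2]
ee_rot: [[0.997, 0.073, 0.001], [0.073, -0.997, -0.0], [0.001, 0.0, -1.0]]
ft_force: [-4.6, 4.8, 14.6]
width: 0.149
finger_force: 60.0
time: 19.15
ee_pos: [562.5, -191.9, 100.1]
ee_rot: [[0.997, 0.073, 0.001], [0.073, -0.997, 0.0], [0.001, 0.0, -1.0]]
ft_force: [-12.1, 8.1, 32.5]
width: 0.153
finger_force: 60.0
```

Position stays at 100.1 while force rises, so the panel is flush on the rim. I'll back off slightly to about 20 N and verify.

```bash

python3 -m inch '[{"rot":[0,0,0],"slide":[0.0004,0,-0.0006],"fingers":-1},{"rot":[0,0,0],"slide":[0.0004,0,-0.0006],"fingers":-1},{"rot":[0,0,0],"slide":[0.0004,0,-0.0006],"fingers":-1},{"rot":[0,0,0],"slide":[0.0004,0,-0.0006],"fingers":-1}]' 60
python3 - <<'E'
from h import *
cs=capture("scene")
cv2.imwrite("pics/e.png",cv2.resize(cs["frame"][110:290,190:400],None,fx=3.3,fy=3.3,interpolation=2))
s=state();print(s["ft_force"],s["moment"],s["ee_pos"])
E
```

```text
time: 19.65
ee_pos: [562.5, -191.9, 100.1]
ee_rot: [[0.997, 0.073, 0.0], [0.073, -0.997, 0.0], [0.0, 0.0, -1.0]]
ft_force: [-10.5, 5.5, 25.4]
width: 0.151
finger_force: 60.0
[-11.07640746   5.42287483  25.37084562] [0.99800086 2.1680769  0.02492897] [ 562.48762583 -191.89612783  100.11277479]
```

View pics/e.png

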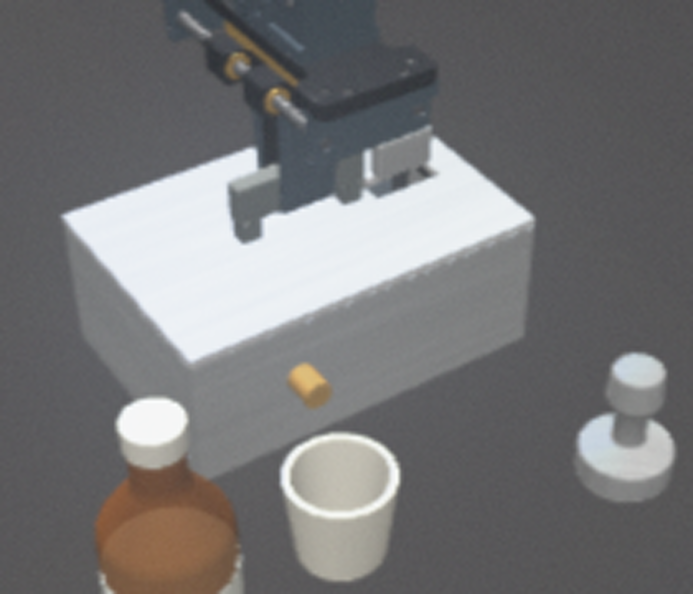

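The panel sits flush and square on the box, with its corners at (63,217), (192,362) and (533,220). The wing stands up through the slot at (400,155). The bystanders haven't moved. Handing in.

```bash
python3 -c "
from bench import finish_job
print(finish_job())"
```

```text
the job is handed in; nothing more can be done
None
```

The job is handed in at about 20 s: the turn-button lines up with the slot, and the panel is square and flush on the box rim with the button up through it, still held down with about 25 N; the bottle, cup and tamper were not touched.

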